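# Spread a retaining ring over the sample changer's spindle

### The job

Take the upright circlip pliers out of their holder, put their two pins down through the two eyelets of the steel retaining ring on its stand, and squeeze the grips to spread the ring. Carry the spread ring to the sample changer and lower it level over the spindle stub until it lies around the groove, just on the hub's top face. Finish while still holding it there: gripper squeezed, ring spread wide open on the pliers, not let snap in; leave the beaker, the bottle and the sieve alone.

Things in the scene. Friction and masses are not known exactly. Their poses are not given: they have to be found in the camera images.
- pliers: Steel circlip pliers, upright in the black holder, grips up, pins down, 0.17 kg. Origin: centre of the pivot bar (66 mm along x, 14 wide, 10 high), z up. Levers left (+y) and right (-y) turn about x; same shape after a half turn about z. Squeezed fully (30 N will do) the fingers are about 35 mm apart and the pins about 27 mm either side, leaning out 14 degrees, which keeps the ring on
- grips (a point): Midpoint between the two black rubber grips, 50 mm above the pivot: flat upright pads 28 mm long (pliers' x), 10 thick, 22 high, at y = +-25 mm, 60 mm over their outsides at rest. Pinch from above, fingers closing along y. They spring out: about 5 N each at rest, up to 18 N at full squeeze. Closed to 56 mm they are held firmly enough to lift, each pin only about 3 mm out
- pin_tips (a point): Midpoint between the lower ends of the two pins, 64 mm below the pivot at rest. Each pin is 3.6 mm thick, 12 long, with a tapered end, at y = +12 and -12 mm at rest, below a flat shoulder (15 x 9 mm) that is 52 mm below the pivot
- jaw_left (a joint): Left lever of the pliers: 0 at rest, 0.25 rad at the full-squeeze stop; the right lever is geared to it
- ring: Dark steel open retaining ring lying flat on the aluminium stand. 4 mm thick, inside diameter 42.4, 6 mm wide, closed at its -x side, open at its +x side where two eyelet lugs stick out. Origin: centre of the closed ring's underside, z up. The arms are hinged springs, spread by about 3 to 5 N at each eyelet. 36 g. A boss 32 mm across, 5 high locates it loosely on the stand
- ring_lugs (a point): Midpoint between the two eyelets, 31 mm from the ring's centre along its x, at mid thickness. The upright eyelet holes are at y = +12 and -12 mm when relaxed, 7 mm (x) by 9 mm (y). Under them is a trench 24 mm deep: the pins may go 4 to 8 mm below the ring. The ring lies 30 to 34 mm above the bench
- ring_centre (a point): Centre of the opening when the ring is spread wide: 2.6 mm towards the lugs from the relaxed centre, at mid thickness. Put this on the spindle's axis: there is then about 2 mm of room all round
- ring_left (a joint): Spread of the ring's left (+y) arm: 0 relaxed, about 0.2 to 0.25 rad when the pliers are fully squeezed; below about 0.13 the ring cannot pass the spindle
- ring_right (a joint): Spread of the ring's right (-y) arm, as the left
- groove (a point): On the axis of the fixed upright spindle stub of the white and teal turntable (244 mm across, top 43 mm above the bench), at mid height of the groove, 77.5 mm up. Groove 39 mm diameter, 5 high, right above the flat white hub (60 mm across, top at 75 mm); above it a land of 44 mm diameter, bevelled at its end, up to 93 mm. Any ring yaw will do; lying on the hub its middle is 77 mm up
- stand: Aluminium ring stand on the bench, 100 x 84 mm foot, fixed; origin under the puck that carries the ring, +x towards the lugs' rail
- holder: Black pliers holder on the bench, foot 100 x 90 mm, 95 mm high, fixed; the pivot bar of the pliers lies in notches 10 mm deep in its two posts, its underside 85 mm above the bench
- beaker: Clear plastic beaker 60 mm across, 70 high, standing by: leave alone. Origin under its centre
- reagent: White bottle with blue cap, 64 mm across, 150 high, standing by: leave alone. Origin under its centre
- sieve: Brass sieve ring 100 mm across, 30 high, lying by: leave alone. Origin under its centre
Not all that is in view belongs to the job. There is more than one size of the ring; the job needs the middle-sized.

How it is judged:
By the outcome, as a careful person would: the job done as asked, in the order asked, and still so for the second after the job is handed in, while the arm keeps its last pose, push and grip.
It also fails if it takes over 58 s, if anything falls off the work surface, if the arm or the gripper's body presses on something with over 40 N, if the wrist force passes 120 N, or if a joint passes its speed limit or range.

### The arm

A 6-joint arm with a two-finger parallel gripper is mounted at the origin on the work surface. World frame = base frame: x ahead of the robot, y to its left, z up, the work surface at z = 0. Lengths are in mm, angles in degrees, forces in N, time in s.
With the tool pointing down it reaches from about 300 to 850 mm from the base axis. Payload 4.2 kg.
Tool frame: the origin (TCP) lies at the very end of the fingers, on their centre line; the grasp point (between the pads) lies 19 mm behind it (env.grip_depth is the distance from the TCP to the grasp point, in mm); z points along the fingers, y is the line along which they close (so a half turn about z gives the same grasp; the last joint's range is limited). The gripper opens to 91 mm and grips with 3 to 60 N. Pads are 32 mm wide; open, the fingers measure 118 mm over their backs; the gripper's body (76 mm by 178 mm) begins 60 mm behind the grasp point.
Start: joints at [74.255, 18.312, 89.639, -0, 72.044, -1.146], TCP at [144.931, 556.451, 213.976] pointing down, gripper open.
Joint ranges: [-177.97, 177.97], [-48.28, 115.42], [12.27, 149.76], [-77.06, 257.06], [2.81, 150.46], [-146.56, 146.56]. Speed limits (degrees/s): [147.25, 147.25, 180, 180, 180, 180].

### API

Orientations are given as [roll, pitch, yaw] about the fixed x, y, z axes, in that order (R = Rz(yaw) Ry(pitch) Rx(roll)).
In Python, from workcell import env, cams gives the robot as it stands.
- The arm moves only by the tool apply_moves, never from a script. Its argument "deltas" is a list of rows, each a list of 5 numbers: the shift along the tool's x, y, z in m, then the turn about the tool's z in rad, then the opening, from -1 (shut) to 1 (fully open), so that 0 is half open. In form: [[tx, ty, tz, roll, gripper], ...]. A call has 1 to 5 rows; each row is the pose to reach, as a shift and turn from the pose commanded when the call began, along the tool's axes at that moment; what a row does not reach only later rows make up. A row lasts 1/10 s, in which the tool goes at most 50 mm and 8.59 degrees, less where a joint would pass 70% of its speed; a pose out of reach is approached as far as the arm can. A call with a gripper value outside its range is refused whole. The fingers move at their own pace and stop on an object; "grip_force" is the grip in N (left out, the last holds). Time passes only in rows, so rows that repeat a pose let the fingers close. It gives the time, the measured TCP pose, the force, the opening and the grip force at its end, in the units of the state.
- env.state(): the state, without advancing time (a new reading comes with each control period).
- cams.grab_frame(name): name is "side" or "top" or "wrist"; returns the picture (400x640x3 uint8, blue, green, red); there is no depth.
- cams.get_calibration(name): a dict with "mtx" (3x3 intrinsics, pixels), "eye" and "attitude" of the camera in the world; the wrist camera has in their place "tool_from_camera" (4x4, takes a point from camera to tool coordinates, whose origin is the TCP and whose axes are the flange's). Camera axes: x right, y down, z forward; pixel columns grow to the right and rows downward; lengths in mm; the calibration is good to about 2 mm. A picture is of the moment at which its call begins: read the wrist's pose just before it. get_calibration takes no time and is no camera call.
- env.job_done(): hands the job in; it is judged then, once.
The state is a dict: "time_s": time; "qpos": joint angles; "qvel": joint speeds; "effort": joint torques, N m; "ee_pos": TCP position; "ee_rot": TCP orientation; "force": force on the tool from outside, world axes, zero at the start; "torque": the same for the moment, N m; "gripper_width": finger opening in mm; "gripper_force": force on a finger pad.
Only numpy, scipy, OpenCV 4.12 (cv2) and the standard library are available. Lean on these libraries where they do the work, as an engineer would, in place of code of your own. Each camera call takes 0.05 s, during which the arm holds its last target. There are 200 camera calls.

## Working session

There is one attempt and no reset: what is moved stays moved. The work goes in short steps, Python scripts to look and compute and a tool call to move; the robot and the scene stay as the last step left them, time stands still between calls to the robot, and variables do not carry over. Pictures are saved under pics/ and viewed, at most 10 in all, crops included, and the job is handed in when it is done.

Besides the shell and the picture viewer there is one more tool, called by a JSON object that holds its "name" and its "arguments", one argument or row to a line. apply_moves: Moves the arm, as the interface text tells. Its arguments: {"type":"object","properties":{"deltas":{"type":"array"},"grip_force":{"type":"number"}},"required":["deltas"]}

```bash
mkdir -p pics; ls
cat > h.py <<'E'
import numpy as np, cv2
from workcell import env, cams
from scipy.spatial.transform import Rotation as R
def cam(n, st=None):
    c=cams.get_calibration(n); K=np.array(c["mtx"])
    if n=="wrist":
        T=np.array(c["tool_from_camera"]); st=st or env.state()
        Rt=R.from_euler('xyz',st["ee_rot"],degrees=True).as_matrix()
        return K, Rt@T[:3,3]+np.array(st["ee_pos"]), Rt@T[:3,:3]
    return K,np.array(c["eye"]),c["attitude"]
E
python3 - <<'E'
from h import *
for n in("side","top","wrist"):
    print(n,cams.get_calibration(n)); f=cams.grab_frame(n); cv2.imwrite(f"pics/{n}0.png",f)
print(env.state())
E
```

```text
pics
side {'mtx': array([[447.66973119,   0.        , 317.21564257],
       [  0.        , 447.66973119, 201.16382539],
       [  0.        ,   0.        ,   1.        ]]), 'eye': array([ 124.46382322, -367.71689881,  683.15360778]), 'attitude': array([-131.38325504,    0.97512656,  -45.79611151])}
top {'mtx': array([[423.09209966,   0.        , 322.9428079 ],
       [  0.        , 423.09209966, 200.69193728],
       [  0.        ,   0.        ,   1.        ]]), 'eye': array([450.2756139 , 104.57138258, 938.71573127]), 'attitude': array([-171.41253617,   -0.63000015,  -90.076119  ])}
wrist {'mtx': array([[297.34227129,   0.        , 318.29971254],
       [  0.        , 297.34227129, 196.45206497],
       [  0.        ,   0.        ,   1.        ]]), 'tool_from_camera': array([[ 9.41311856e-04, -9.70095813e-01, -2.42720471e-01,
         6.85426463e+01],
       [ 9.99999194e-01,  7.06288048e-04,  1.05530455e-03,
         2.12014721e-01],
       [-8.52315962e-04, -2.42721269e-01,  9.70095696e-01,
        -1.70933923e+02],
       [ 0.00000000e+00,  0.00000000e+00,  0.00000000e+00,
         1.00000000e+00]])}
{'time_s': 0.15, 'qpos': array([ 7.42564217e+01,  1.83433450e+01,  8.96892466e+01,  4.29186663e-05,
        7.20440044e+01, -1.14856614e+00]), 'qvel': array([ 0.03584621,  0.01492177, -0.28935036, -0.02467271, -0.04949363,
       -0.11647327]), 'effort': array([ 1.44558657e-03, -4.12777877e+01, -2.32154417e+01,  7.29433447e-02,
        4.34479269e-02, -1.01794101e-04]), 'ee_pos': array([144.8153744 , 556.08125373, 213.31971184]), 'ee_rot': array([-1.79923420e+02, -1.57616237e-03,  1.65404974e+02]), 'force': array([-0.61333633,  0.24514384, -0.37856223]), 'torque': array([0.02440021, 0.01506802, 0.00455756]), 'gripper_force': 0.0, 'gripper_width': 91.12350079851473}
```

View pics/top0.png

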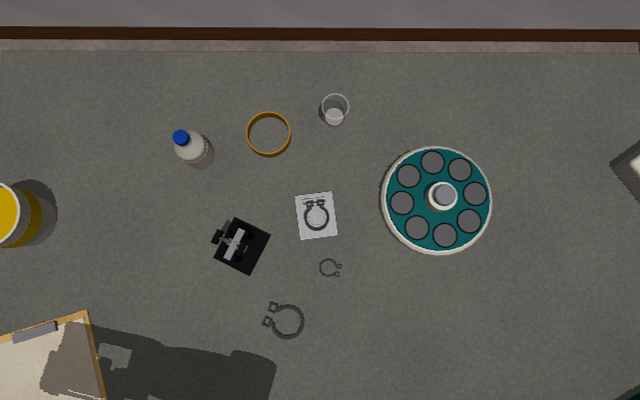

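View pics/side0.png

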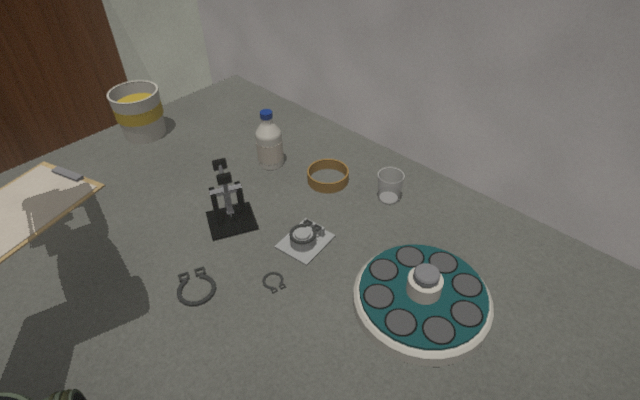

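The top view shows three ring candidates: the one on the stand at (316,212), a small one at (330,267) and a large one at (285,320). I choose the one on the stand, which is the middle size. The pliers are in the holder at about (233,241), and the spindle is at (443,194).

```bash
cat >> h.py <<'E'
def ray(n,uv,z,st=None):
    K,e,A=cam(n,st); A=A if np.ndim(A)==2 else R.from_euler('xyz',A,degrees=True).as_matrix()
    d=A@np.linalg.inv(K)@np.array([uv[0],uv[1],1.]); return e+d*(z-e[2])/d[2]
def proj(n,p,st=None):
    K,e,A=cam(n,st); A=A if np.ndim(A)==2 else R.from_euler('xyz',A,degrees=True).as_matrix()
    q=K@A.T@(np.array(p,float)-e); return q[:2]/q[2]
E
python3 - <<'E'
from h import *
f=cv2.imread("pics/top0.png")
c=cv2.resize(f[180:290,200:350],None,fx=5.3,fy=5.3,interpolation=cv2.INTER_CUBIC)
cv2.imwrite("pics/crop1.png",c)
for n,uv,z in[("top",(316,214),34),("top",(442,194),93),("side",(427,272),93),("top",(233,241),95),("top",(242,246),0),("side",(303,234),34),("top",(436,200),43)]: print(n,uv,ray(n,uv,z).round(1))
E
```

```text
top (316, 214) [557.9 109.4  34. ]
top (442, 194) [ 591.8 -147.    93. ]
side (427, 272) [ 594.7 -154.    93. ]
top (233, 241) [496.8 273.7  95. ]
top (242, 246) [491.  272.6   0. ]
side (303, 234) [553.1 104.8  34. ]
top (436, 200) [ 587.1 -148.3   43. ]
```

View pics/crop1.png

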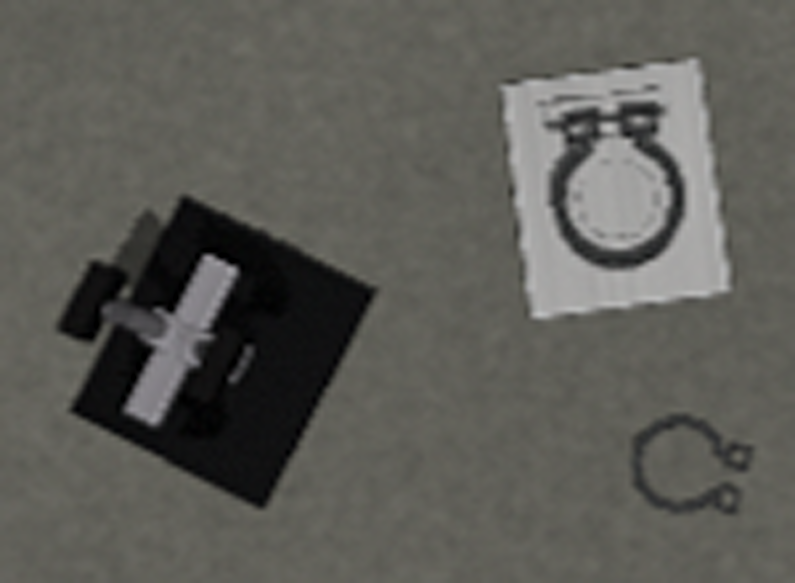

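The crop shows the pliers' bar running from (222,262) to (145,418), with the grips at (90,298) and (222,365). The chosen ring is on its stand, with its centre at (617,200) and its lugs at (580,122) and (638,118).

Run:
```python
from h import *
f=lambda x,y:(200+x/5.3,180+y/5.3)
for nm,p,z in [("barA",(222,262),95),("barB",(145,418),95),("gA",(90,298),151),("gB",(222,365),151),("ringc",(617,200),34),("l1",(580,122),34),("l2",(638,118),34)]:
    print(nm,ray("top",f(*p),z).round(1))
a=ray("top",f(222,262),95)-ray("top",f(145,418),95); print("bar yaw",np.degrees(np.arctan2(a[1],a[0])),np.linalg.norm(a))
l=(ray("top",f(580,122),34)+ray("top",f(638,118),34))/2-ray("top",f(617,200),34);print("ring yaw",np.degrees(np.arctan2(l[1],l[0])),np.linalg.norm(l))
# stand outline yaw
q=[ray("top",f(*p),5) for p in[(502,85),(698,60),(732,290),(535,318)]]
for i in range(4):
    d=q[(i+1)%4]-q[i];print("edge",np.degrees(np.arctan2(d[1],d[0])).round(1),np.linalg.norm(d).round(1))
q=[ray("top",f(*p),3) for p in[(185,195),(378,290),(265,508),(72,410)]]
print("holder c",np.mean(q,0))
for i in range(4):
    d=q[(i+1)%4]-q[i];print("edge",np.degrees(np.arctan2(d[1],d[0])).round(1),np.linalg.norm(d).round(1))
```

```text
barA [519.7 256.7  95. ]
barB [461.7 283.7  95. ]
gA [502.5 292.3 151. ]
gB [479.2 245.6 151. ]
ringc [549.8 108.5  34. ]
l1 [581.8 123.6  34. ]
l2 [583.5 100.   34. ]
bar yaw -24.93501533755976 64.03424254574004
ring yaw 5.730016803594288 32.950792385427775
edge -82.6 83.4
edge -172.0 98.1
edge 98.0 82.7
edge 8.4 99.0
holder c [490.85571552 270.98235438   3.        ]
edge -116.1 90.6
edge 153.4 99.9
edge 63.6 89.8
edge -26.2 99.4
```

{"name": "apply_moves", "arguments": {
  "deltas": [
    [-0.045,-0.021,0,0,1],
    [-0.09,-0.042,0,0,1],
    [-0.135,-0.063,0,0,1],
    [-0.18,-0.084,0,0,1],
    [-0.225,-0.105,0,0,1]
  ]
}}

```text
time_s: 0.65
ee_pos: [337.3, 396.6, 213.8]
ee_rot: [180.0, -0.0, 165.4]
force: [-0.1, 0.8, -0.6]
gripper_width: 91.3
gripper_force: 0.0
```

{"name": "apply_moves", "arguments": {
  "deltas": [
    [-0.045,-0.021,0,0.05,1],
    [-0.09,-0.042,0,0.1,1],
    [-0.135,-0.063,0,0.15,1],
    [-0.182,-0.085,0,0.2,1],
    [-0.182,-0.085,0,0.2,1]
  ]
}}

```text
time_s: 1.15
ee_pos: [494.8, 266.2, 213.4]
ee_rot: [-180.0, 0.1, 153.6]
force: [-0.3, 1.1, -0.4]
gripper_width: 91.1
gripper_force: 0.0
```

Run:
```python
from h import *
s=env.state(); f=cams.grab_frame("wrist"); cv2.imwrite("pics/w1.png",f)
print(s["time_s"],s["ee_pos"],s["ee_rot"],s["qpos"])
import json; json.dump({k:np.array(s[k]).tolist() for k in("ee_pos","ee_rot")},open("w1.json","w"))
print(proj("wrist",[490.9,269.5,151],s))
```

```text
1.15 [494.77380439 266.23491849 213.40839336] [-1.79957712e+02  1.21907330e-01  1.53567968e+02] [ 27.1852657   17.12928827  91.45442621  -0.13003654  71.37806275
 -36.34117471]
[319.37737011 202.63824307]
```

View pics/w1.png

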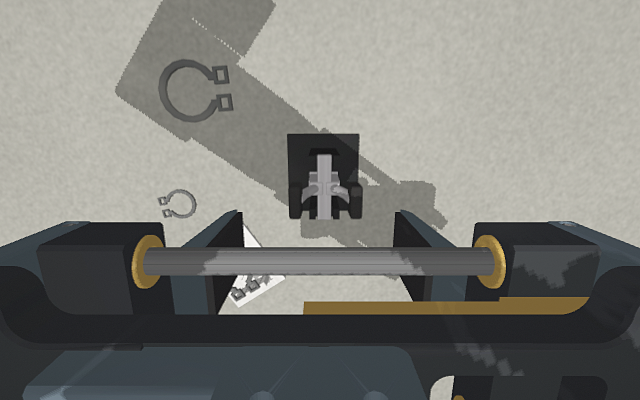

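The wrist view shows the pliers with grips at about (296,202) and (354,202) and the bar upright at column 324. The frame is aligned with the tool. I'll zoom in for the numbers.

Run:
```python
import cv2; f=cv2.imread("pics/w1.png")[125:245,270:390]
cv2.imwrite("pics/c2.png",cv2.resize(f,None,fx=5,fy=5,interpolation=cv2.INTER_CUBIC))
```

```text
(no output)
```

View pics/c2.png

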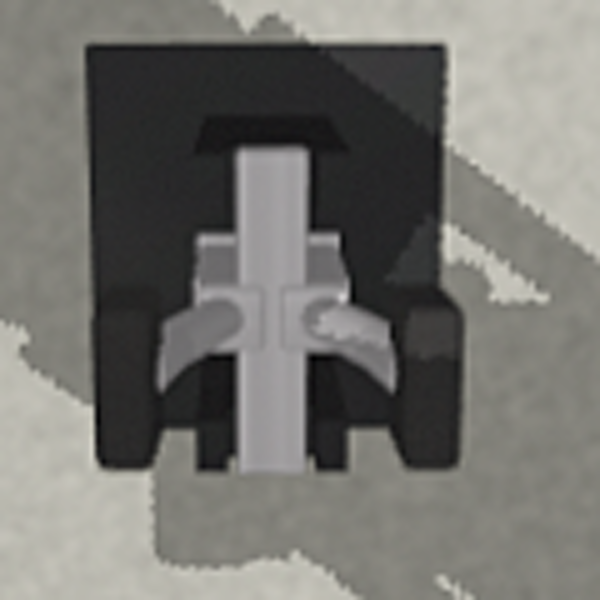

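Grip outer edges are at crop columns 95 and 463, and their lower edge is at row 467. The bar spans (272,147) to (272,470).

Run:
```python
from h import *
import json; s=json.load(open("w1.json"))
Rt=R.from_euler('xyz',s["ee_rot"],degrees=True).as_matrix()
f=lambda x,y:(270+x/5,125+y/5)
for n,p,z in[("gL",(95,467),149),("gR",(463,467),149),("bar0",(272,147),95),("bar1",(272,470),95),("hL",(86,45),10),("hR",(444,45),10)]:
    w=ray("wrist",f(*p),z,s); print(n,w.round(1),(Rt.T@(w-s["ee_pos"])).round(1))
```

```text
gL [492.4 240.6 149. ] [ -9.1 -24.   64.4]
gR [519.5 295.4 149. ] [-9.  37.2 64.4]
bar0 [463.5 288.7  95. ] [ 38.2   6.3 118.3]
bar1 [522.6 259.8  95. ] [-27.5   6.7 118.5]
hL [429.6 256.1  10. ] [ 54.3 -37.9 203.3]
hR [468.8 335.2  10. ] [ 54.4  50.3 203.3]
```

{"name": "apply_moves", "arguments": {
  "deltas": [
    [0,0,0.02,0,1],
    [0,0,0.035,0,1],
    [0,0,0.035,0,1],
    [0,0,0.035,0,1]
  ]
}}

```text
time_s: 1.6
ee_pos: [490.1, 270.8, 179.1]
ee_rot: [-180.0, -0.0, 154.0]
force: [0.5, 0.0, -0.1]
gripper_width: 91.2
gripper_force: 0.0
```

Run:
```python
from h import *
s=env.state(); f=cams.grab_frame("wrist"); s2=env.state()
print(s["ee_pos"],s2["ee_pos"],s["ee_rot"],s["qvel"].round(2))
for p in([493,274.4,149],[490.9,270,149]):
    print(proj("wrist",p,s))
c=f[110:270,240:400]; cv2.imwrite("pics/c3.png",cv2.resize(c,None,fx=3.75,fy=3.75,interpolation=cv2.INTER_CUBIC))
import json; json.dump({k:np.array(s[k]).tolist() for k in("ee_pos","ee_rot")},open("w1.json","w"))
```

```text
[490.09841341 270.80486092 179.13654762] [490.64047883 270.9153155  179.65608315] [-1.79993213e+02 -3.21945928e-02  1.54025707e+02] [-0.17 -0.66 -1.35 -0.09 -0.04  0.04]
[324.12220949 222.79750563]
[317.282947   222.84485806]
```

View pics/c3.png

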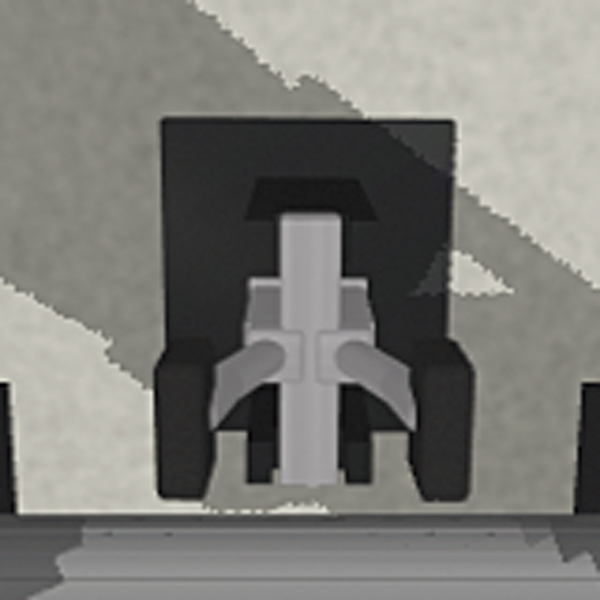

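Grips run from column 155 to 473 and the fingers from 12 to 580. The grips' lower edge is at row 498. So the pliers sit about 3.5 mm to +tool y.

Run:
```python
from h import *
import json; s=json.load(open("w1.json"))
Rt=R.from_euler('xyz',s["ee_rot"],degrees=True).as_matrix()
f=lambda x,y:(240+x/3.75,110+y/3.75)
for n,p,z in[("gL",(155,498),150),("gR",(473,498),150),("bar0",(311,213),95),("bar1",(308,485),95)]:
    w=ray("wrist",f(*p),z,s); print(n,w.round(1),(Rt.T@(w-s["ee_pos"])).round(1))
```

```text
gL [492.9 240.2 150. ] [-15.9 -26.3  29.1]
gR [519.7 295.2 150. ] [-15.9  34.9  29.1]
bar0 [463.9 288.4  95. ] [31.2  4.4 84.2]
bar1 [523.9 258.7  95. ] [-35.7   3.9  84.1]
```

{"name": "apply_moves", "arguments": {
  "deltas": [
    [-0.001,0.004,0,0,1],
    [-0.001,0.004,0.02,0,1],
    [-0.001,0.004,0.04,0,1],
    [-0.001,0.004,0.058,0,1],
    [-0.001,0.004,0.058,0,1]
  ]
}}

```text
time_s: 2.15
ee_pos: [492.4, 272.9, 119.4]
ee_rot: [-179.8, -0.1, 154.0]
force: [0.1, -0.9, 0.9]
gripper_width: 91.1
gripper_force: 0.0
```

{"name": "apply_moves", "arguments": {
  "deltas": [
    [0,0,0,0,0.4],
    [0,0,0,0,0.35],
    [0,0,0,0,0.3],
    [0,0,0,0,0.26],
    [0,0,0,0,0.23]
  ],
  "grip_force": 30
}}

```text
time_s: 2.65
ee_pos: [494.0, 273.4, 122.5]
ee_rot: [179.9, 0.1, 153.9]
force: [-1.0, -2.0, 7.3]
gripper_width: 56.8
gripper_force: 7.7
```

{"name": "apply_moves", "arguments": {
  "deltas": [
    [0,0,0,0,0.23],
    [0,0,0,0,0.23],
    [0,0,0,0,0.23]
  ]
}}

```text
time_s: 2.95
ee_pos: [494.0, 273.3, 122.7]
ee_rot: [179.9, 0.1, 153.9]
force: [-2.2, -0.2, 7.7]
gripper_width: 55.9
gripper_force: 7.6
```

{"name": "apply_moves", "arguments": {
  "deltas": [
    [0,0,-0.005,0,0.23],
    [0,0,-0.015,0,0.23],
    [0,0,-0.03,0,0.23],
    [0,0,-0.045,0,0.23],
    [0,0,-0.06,0,0.23]
  ]
}}

```text
time_s: 3.45
ee_pos: [493.5, 273.1, 181.9]
ee_rot: [-180.0, -0.0, 153.9]
force: [-0.0, -0.2, -2.3]
gripper_width: 56.1
gripper_force: 5.1
```

{"name": "apply_moves", "arguments": {
  "deltas": [
    [0,0,-0.02,0,0.23],
    [0,0,-0.04,0,0.23],
    [0,0,-0.04,0,0.23],
    [0,0,-0.04,0,0.23]
  ]
}}

```text
time_s: 3.85
ee_pos: [493.4, 273.1, 220.9]
ee_rot: [180.0, 0.0, 153.9]
force: [-0.4, -0.2, -1.9]
gripper_width: 56.0
gripper_force: 5.0
```

Run:
```python
from h import *
s=env.state(); f=cams.grab_frame("wrist"); g=cams.grab_frame("side")
print(s["ee_pos"],s["ee_rot"])
cv2.imwrite("pics/m4.png",np.hstack([f[100:300,170:470],cv2.resize(g[100:260,150:350],(250,200))]).repeat(1,0)); cv2.imwrite("pics/side4.png",g);cv2.imwrite("pics/w4.png",f)
```

```text
[493.41267908 273.09662577 220.86285176] [1.79986965e+02 9.52605797e-04 1.53942178e+02]
```

View pics/m4.png

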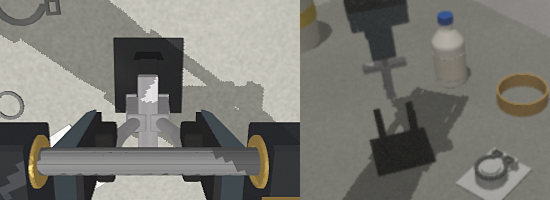

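The wrist and side views show the pliers hanging upright in the fingers, clear of the holder. Next I carry them to a viewing pose past the ring.

{"name": "apply_moves", "arguments": {
  "deltas": [
    [-0.02,-0.012,0,0,0.23],
    [-0.055,-0.032,0,0,0.23],
    [-0.09,-0.052,0,0,0.23],
    [-0.125,-0.072,0,0,0.23],
    [-0.15,-0.086,0,0,0.23]
  ]
}}

```text
time_s: 4.45
ee_pos: [591.1, 127.7, 219.4]
ee_rot: [-179.9, -0.1, 153.9]
force: [-0.4, 0.9, -0.9]
gripper_width: 56.1
gripper_force: 5.6
```

{"name": "apply_moves", "arguments": {
  "deltas": [
    [-0.01,-0.006,0,-0.12,0.23],
    [-0.015,-0.009,0,-0.24,0.23],
    [-0.015,-0.009,0,-0.36,0.23],
    [-0.015,-0.009,0,-0.48,0.23],
    [-0.015,-0.009,0,-0.585,0.23]
  ]
}}

```text
time_s: 4.95
ee_pos: [599.4, 115.0, 219.3]
ee_rot: [-180.0, -0.2, -172.3]
force: [-1.5, -0.6, -2.4]
gripper_width: 55.8
gripper_force: 5.6
```

{"name": "apply_moves", "arguments": {
  "deltas": [
    [0,0,0,0,0.23],
    [0,0,0,0,0.23],
    [0,0,0,0,0.23]
  ]
}}

```text
time_s: 5.25
ee_pos: [599.8, 115.3, 220.4]
ee_rot: [180.0, -0.1, -172.6]
force: [-0.3, -0.4, -1.7]
gripper_width: 56.4
gripper_force: 5.6
```

Run:
```python
from h import *
s=env.state(); f=cams.grab_frame("wrist")
print(s["ee_pos"],s["ee_rot"],s["qvel"].round(2),s["force"])
import json; json.dump({k:np.array(s[k]).tolist() for k in("ee_pos","ee_rot")},open("w5.json","w"))
cv2.imwrite("pics/w5.png",f)
cv2.imwrite("pics/c5.png",cv2.resize(f[90:250,230:430],None,fx=3.75,fy=3.75,interpolation=cv2.INTER_CUBIC))
```

```text
[599.84660408 115.3188137  220.40919905] [ 1.79998895e+02 -5.32730361e-02 -1.72621357e+02] [ 0.05 -0.2  -0.3  -0.03  0.08 -0.41] [-0.29677055 -0.40145028 -1.73306392]
```

View pics/c5.png

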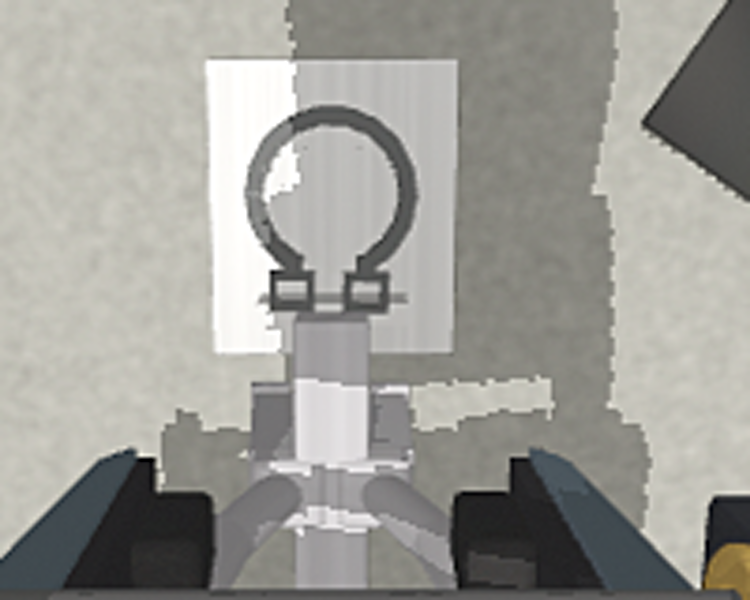

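The wrist crop shows eyelets at (292,291) and (367,291). The ring centre is at column 331, the bar end at (332,318), and the shoulders span columns 250–411 with their upper edge at row 385.

Run:
```python
from h import *
import json; s=json.load(open("w5.json"))
Rt=R.from_euler('xyz',s["ee_rot"],degrees=True).as_matrix(); tz=s["ee_pos"][2]
f=lambda x,y:(230+x/3.75,90+y/3.75)
for n,p,z in[("eL",(292,291),34),("eR",(367,291),34),("ringtop",(331,105),34),("cL",(246,195),34),("cR",(416,195),34),("barend",(332,318),tz-28),("barlow",(332,585),tz-28),("shL",(250,385),tz-82),("shR",(411,385),tz-82),("shL2",(250,460),tz-82)]:
    w=ray("wrist",f(*p),z,s); print(n,w.round(1),(Rt.T@(w-s["ee_pos"])).round(1))
```

```text
eL [586.5 101.6  34. ] [ 14.9 -11.9 186.4]
eR [583.3 125.6  34. ] [ 14.9  12.3 186.4]
ringtop [527.3 106.6  34. ] [ 72.9   0.6 186.5]
cL [558.   83.5  34. ] [ 45.4 -26.2 186.5]
cR [551.1 136.8  34. ] [ 45.4  27.5 186.5]
barend [566.3 111.7 192.4] [33.7  0.7 28. ]
barlow [617.7 118.4 192.4] [-18.2   0.8  28. ]
shL [593.7  96.1 138.4] [  8.5 -18.3  82. ]
shR [588.9 133.3 138.4] [ 8.5 19.3 82. ]
shL2 [611.9  98.1 138.4] [ -9.8 -18.6  82. ]
```

{"name": "apply_moves", "arguments": {
  "deltas": [
    [0.014,-0.0004,0.01,0,0.23],
    [0.014,-0.0004,0.03,0,0.23],
    [0.014,-0.0004,0.05,0,0.23],
    [0.014,-0.0004,0.07,0,0.25],
    [0.014,-0.0004,0.077,0,0.26]
  ]
}}

```text
time_s: 5.8
ee_pos: [584.9, 112.9, 141.9]
ee_rot: [-180.0, -0.2, -172.6]
force: [-0.3, 0.0, -1.4]
gripper_width: 57.5
gripper_force: 4.6
```

{"name": "apply_moves", "arguments": {
  "deltas": [
    [0,0,0,0,0.26],
    [0,0,0,0,0.26],
    [0,0,0,0,0.26]
  ]
}}

```text
time_s: 6.1
ee_pos: [587.1, 113.3, 145.2]
ee_rot: [180.0, 0.1, -172.5]
force: [0.3, 0.7, -2.3]
gripper_width: 57.3
gripper_force: 4.6
```

Run:
```python
from h import *
s=env.state(); f=cams.grab_frame("wrist"); g=cams.grab_frame("side")
print(s["ee_pos"],s["ee_rot"],s["force"])
import json; json.dump({k:np.array(s[k]).tolist() for k in("ee_pos","ee_rot")},open("w6.json","w"))
a=cv2.resize(f[110:230,250:390],None,fx=3,fy=3,interpolation=cv2.INTER_CUBIC)
b=cv2.resize(g[190:260,270:340],(360,360),interpolation=cv2.INTER_CUBIC)
cv2.imwrite("pics/c6.png",np.hstack([a,b]));cv2.imwrite("pics/w6.png",f);cv2.imwrite("pics/s6.png",g)
```

```text
[587.06854296 113.27664928 145.17977761] [ 1.79990423e+02  1.40771565e-01 -1.72546555e+02] [ 0.30407937  0.70017656 -2.31759255]
```

View pics/c6.png

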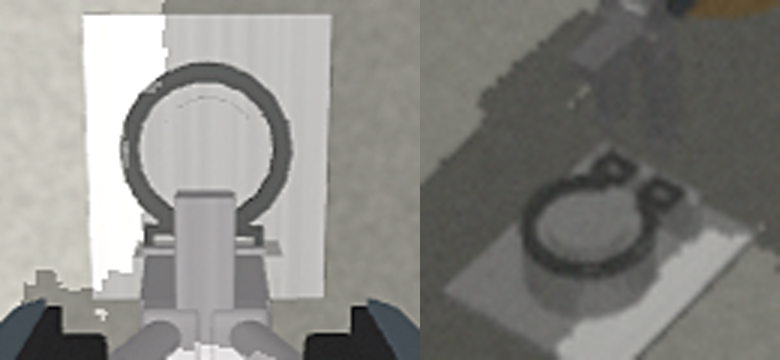

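The view shows the ring centred at column 206, with lugs from 143 to 263 at rows 222–247 and shoulders from 145 to 270. Bar end is at row 192. The side crop shows the pins above the lugs.

Run:
```python
from h import *
import json; s=json.load(open("w6.json"))
Rt=R.from_euler('xyz',s["ee_rot"],degrees=True).as_matrix(); tz=s["ee_pos"][2]
f=lambda x,y:(250+x/3,110+y/3)
for n,p,z in[("eL",(143,235),34),("eR",(263,235),34),("ringtop",(206,62),34),("cL",(121,145),34),("cR",(291,145),34),("barend",(205.5,192),tz-28),("shL",(145,255),tz-82),("shR",(270,255),tz-82)]:
    w=ray("wrist",f(*p),z,s); print(n,w.round(1),(Rt.T@(w-s["ee_pos"])).round(1))
s=env.state();print(s["ee_pos"],s["ee_rot"],s["qvel"].round(2))
```

```text
eL [584.   93.4  34. ] [  5.9 -19.4 111.2]
eR [579.  131.9  34. ] [  5.9  19.5 111.2]
ringtop [527.1 106.4  34. ] [ 60.6   1.  111. ]
cL [556.   83.2  34. ] [ 35.  -25.9 111.1]
cR [549.  136.4  34. ] [ 35.   27.8 111.1]
barend [553.1 109.5 117.2] [34.3  0.7 27.9]
shL [583.1  95.8  63.2] [  6.4 -16.9  82. ]
shR [578.4 132.   63.2] [ 6.4 19.6 82. ]
[586.80142701 113.23203203 144.96585379] [ 1.79991341e+02  1.11673058e-01 -1.72543639e+02] [ 0.13  0.12  0.35 -0.04 -0.09  0.08]
```

{"name": "apply_moves", "arguments": {
  "deltas": [
    [0.0013,-0.0005,0,0,0.27],
    [0.0013,-0.0005,0.004,0,0.27],
    [0.0013,-0.0005,0.008,0,0.27],
    [0.0013,-0.0005,0.008,0,0.27],
    [0.0013,-0.0005,0.008,0,0.27]
  ]
}}

```text
time_s: 6.7
ee_pos: [584.9, 112.4, 135.6]
ee_rot: [180.0, -0.0, -172.5]
force: [0.3, -0.1, -1.5]
gripper_width: 57.8
gripper_force: 4.1
```

{"name": "apply_moves", "arguments": {
  "deltas": [
    [0,0,0.002,0,0.27],
    [0,0,0.004,0,0.27],
    [0,0,0.005,0,0.27],
    [0,0,0.005,0,0.27],
    [0,0,0.005,0,0.27]
  ]
}}

```text
time_s: 7.2
ee_pos: [585.0, 112.5, 130.9]
ee_rot: [180.0, 0.0, -172.5]
force: [0.3, 0.7, -1.7]
gripper_width: 58.5
gripper_force: 4.1
```

{"name": "apply_moves", "arguments": {
  "deltas": [
    [0,0,0.002,0,0.27],
    [0,0,0.004,0,0.27],
    [0,0,0.004,0,0.27],
    [0,0,0.004,0,0.27]
  ]
}}

```text
time_s: 7.6
ee_pos: [585.0, 112.4, 126.8]
ee_rot: [180.0, -0.0, -172.5]
force: [-0.1, 0.2, -2.3]
gripper_width: 58.0
gripper_force: 4.1
```

{"name": "apply_moves", "arguments": {
  "deltas": [
    [0,0,0.002,0,0.27],
    [0,0,0.004,0,0.27],
    [0,0,0.0055,0,0.27],
    [0,0,0.0055,0,0.27],
    [0,0,0.0055,0,0.27]
  ]
}}

```text
time_s: 8.1
ee_pos: [585.0, 112.5, 121.4]
ee_rot: [180.0, -0.0, -172.5]
force: [0.3, 0.4, -1.3]
gripper_width: 57.9
gripper_force: 4.1
```

{"name": "apply_moves", "arguments": {
  "deltas": [
    [0,0,0,0,0.2],
    [0,0,0,0,0.13],
    [0,0,0,0,0.06],
    [0,0,0,0,0.0],
    [0,0,0,0,0.0]
  ]
}}

```text
time_s: 8.6
ee_pos: [585.3, 112.5, 121.9]
ee_rot: [180.0, 0.1, -172.5]
force: [-0.6, 0.3, 1.4]
gripper_width: 45.5
gripper_force: 11.8
```

Run:
```python
from h import *
s=env.state(); print(s["ee_pos"],s["force"],s["torque"],s["gripper_width"],s["gripper_force"])
f=cams.grab_frame("wrist"); cv2.imwrite("pics/w7.png",f)
a=cv2.imread("pics/w6.png")
# ring outline: width of dark ring at each row, 110..190
for im,n in((a,"before"),(f,"now")):
    g=cv2.cvtColor(im,cv2.COLOR_BGR2GRAY)
    for r in range(126,196,6):
        c=np.where(g[r,262:375]<105)[0]; print(n,r,(c.min()+262,c.max()+262) if len(c) else None)
```

```text
[585.27120988 112.54739384 121.85864338] [-0.56621023  0.34523063  1.38684554] [-0.0386974   0.0254552   0.00321855] 45.46929615691396 11.763525540009141
before 126 None
before 132 (np.int64(310), np.int64(326))
before 138 (np.int64(304), np.int64(336))
before 144 (np.int64(295), np.int64(341))
before 150 (np.int64(292), np.int64(345))
before 156 (np.int64(291), np.int64(345))
before 162 (np.int64(293), np.int64(346))
before 168 (np.int64(292), np.int64(344))
before 174 (np.int64(294), np.int64(342))
before 180 (np.int64(299), np.int64(337))
before 186 (np.int64(298), np.int64(337))
before 192 None
now 126 None
now 132 None
now 138 (np.int64(303), np.int64(331))
now 144 (np.int64(294), np.int64(340))
now 150 (np.int64(290), np.int64(345))
now 156 (np.int64(288), np.int64(348))
now 162 (np.int64(290), np.int64(350))
now 168 (np.int64(289), np.int64(350))
now 174 (np.int64(288), np.int64(350))
now 180 (np.int64(290), np.int64(347))
now 186 (np.int64(291), np.int64(344))
now 192 (np.int64(301), np.int64(333))
```

{"name": "apply_moves", "arguments": {
  "deltas": [
    [0,0,0,0,-0.06],
    [0,0,0,0,-0.12],
    [0,0,0,0,-0.18],
    [0,0,0,0,-0.25],
    [0,0,0,0,-0.4]
  ],
  "grip_force": 35
}}

```text
time_s: 9.15
ee_pos: [584.9, 112.3, 121.2]
ee_rot: [-180.0, -0.0, -172.5]
force: [-0.3, -0.9, 0.3]
gripper_width: 35.6
gripper_force: 35.0
```

{"name": "apply_moves", "arguments": {
  "deltas": [
    [0,0,0,0,-0.4],
    [0,0,0,0,-0.4],
    [0,0,0,0,-0.4]
  ]
}}

```text
time_s: 9.45
ee_pos: [584.9, 112.5, 121.3]
ee_rot: [180.0, -0.0, -172.5]
force: [0.0, -1.9, -0.9]
gripper_width: 35.7
gripper_force: 35.0
```

{"name": "apply_moves", "arguments": {
  "deltas": [
    [0,0,-0.003,0,-0.4],
    [0,0,-0.008,0,-0.4],
    [0,0,-0.016,0,-0.4],
    [0,0,-0.026,0,-0.4],
    [0,0,-0.036,0,-0.4]
  ]
}}

```text
time_s: 9.95
ee_pos: [585.2, 112.5, 158.6]
ee_rot: [180.0, 0.0, -172.5]
force: [0.4, 1.0, -1.9]
gripper_width: 35.9
gripper_force: 35.0
```

{"name": "apply_moves", "arguments": {
  "deltas": [
    [0,0,-0.012,0,-0.4],
    [0,0,-0.025,0,-0.4],
    [0,0,-0.04,0,-0.4],
    [0,0,-0.054,0,-0.4],
    [0,0,-0.054,0,-0.4]
  ]
}}

```text
time_s: 10.45
ee_pos: [586.4, 112.7, 214.5]
ee_rot: [180.0, 0.3, -172.5]
force: [-0.1, 0.3, -1.5]
gripper_width: 35.8
gripper_force: 35.0
```

{"name": "apply_moves", "arguments": {
  "deltas": [
    [0,0,0,0,-0.4],
    [0,0,0,0,-0.4],
    [0,0,0,0,-0.4]
  ]
}}

```text
time_s: 10.75
ee_pos: [584.5, 112.4, 210.6]
ee_rot: [180.0, -0.1, -172.5]
force: [-0.0, 1.4, -1.7]
gripper_width: 36.2
gripper_force: 35.0
```

Run:
```python
from h import *
import json
s=env.state(); f=cams.grab_frame("wrist"); cv2.imwrite("pics/w8.png",f)
json.dump({k:np.array(s[k]).tolist() for k in("ee_pos","ee_rot")},open("w8.json","w"))
print(s["ee_pos"],s["force"])
for n in ("w7","w8"):
    g=cv2.cvtColor(cv2.imread(f"pics/{n}.png"),cv2.COLOR_BGR2GRAY)
    for r in range(120,206,5):
        c=np.where(g[r,262:375]<105)[0]; print(n,r,(c.min()+262,c.max()+262) if len(c) else None)
g=cv2.cvtColor(f,cv2.COLOR_BGR2GRAY); print("col",g[120:215,318])
```

```text
[584.52291095 112.37210447 210.58557799] [-0.01666385  1.37335105 -1.71147228]
w7 120 None
w7 125 None
w7 130 None
w7 135 (np.int64(310), np.int64(323))
w7 140 (np.int64(301), np.int64(335))
w7 145 (np.int64(293), np.int64(342))
w7 150 (np.int64(290), np.int64(345))
w7 155 (np.int64(288), np.int64(348))
w7 160 (np.int64(290), np.int64(349))
w7 165 (np.int64(289), np.int64(350))
w7 170 (np.int64(289), np.int64(350))
w7 175 (np.int64(288), np.int64(349))
w7 180 (np.int64(290), np.int64(347))
w7 185 (np.int64(290), np.int64(345))
w7 190 (np.int64(295), np.int64(340))
w7 195 (np.int64(303), np.int64(332))
w7 200 (np.int64(290), np.int64(330))
w7 205 (np.int64(289), np.int64(345))
w8 120 None
w8 125 None
w8 130 None
w8 135 None
w8 140 (np.int64(302), np.int64(332))
w8 145 (np.int64(293), np.int64(341))
w8 150 (np.int64(289), np.int64(346))
w8 155 (np.int64(287), np.int64(349))
w8 160 (np.int64(287), np.int64(351))
w8 165 (np.int64(347), np.int64(352))
w8 170 (np.int64(347), np.int64(353))
w8 175 (np.int64(287), np.int64(352))
w8 180 (np.int64(289), np.int64(351))
w8 185 (np.int64(288), np.int64(352))
w8 190 (np.int64(290), np.int64(344))
w8 195 (np.int64(287), np.int64(347))
w8 200 None
w8 205 (np.int64(350), np.int64(352))
col [184 184 184 184 183 183 183 183 183 183 185 169 156 186 184 190 139  80
  90  93  92  90  84 108 193 183 181 180 181 180 180 180 180 180 180 180
 180 180 181 181 180 180 180 181 180 180 180 180 179 181 182 190 102 109
 131 161 162 160 160 161 160 160 160 161 160 160 161 161 161 161 160 160
 161 159 160 157 156 231 223 221 221 221 221 221 221 221 221 221 222 224
 227 190 213 175 181]
```

{"name": "apply_moves", "arguments": {
  "deltas": [
    [-0.003,-0.012,0,0,-0.4],
    [-0.009,-0.037,0,0,-0.4],
    [-0.016,-0.067,0,0,-0.4],
    [-0.023,-0.097,0,0,-0.4],
    [-0.03,-0.127,0,0,-0.4]
  ]
}}

```text
time_s: 11.3
ee_pos: [631.7, -11.6, 211.2]
ee_rot: [-180.0, -0.0, -172.5]
force: [0.4, 0.4, -1.6]
gripper_width: 35.9
gripper_force: 35.0
```

{"name": "apply_moves", "arguments": {
  "deltas": [
    [-0.007,-0.03,0,0,-0.4],
    [-0.014,-0.06,0,0,-0.4],
    [-0.021,-0.09,0,0,-0.4],
    [-0.027,-0.115,0,0,-0.4],
    [-0.03,-0.13,0,0,-0.4]
  ]
}}

```text
time_s: 11.8
ee_pos: [678.2, -137.6, 210.7]
ee_rot: [-180.0, -0.0, -172.7]
force: [0.5, 0.6, -1.9]
gripper_width: 35.9
gripper_force: 35.0
```

{"name": "apply_moves", "arguments": {
  "deltas": [
    [0,0,0,0,-0.4],
    [0,0,0,0,-0.4],
    [0,0,0,0,-0.4],
    [0,0,0,0,-0.4],
    [0,0,0,0,-0.4]
  ]
}}

```text
time_s: 12.3
ee_pos: [677.7, -133.6, 211.7]
ee_rot: [180.0, 0.0, -172.5]
force: [-0.3, 0.2, -1.4]
gripper_width: 36.0
gripper_force: 35.0
```

Run:
```python
from h import *
import json
s=env.state(); f=cams.grab_frame("wrist"); cv2.imwrite("pics/w9.png",f)
json.dump({k:np.array(s[k]).tolist() for k in("ee_pos","ee_rot")},open("w9.json","w"))
print(s["ee_pos"],s["ee_rot"],s["force"],s["qvel"].round(2))
cv2.imwrite("pics/c9.png",cv2.resize(f[60:220,220:420],None,fx=3.75,fy=3.75,interpolation=cv2.INTER_CUBIC))
```

```text
[ 677.72613001 -133.57692488  211.71956794] [ 1.79991152e+02  1.10295124e-02 -1.72468480e+02] [-0.27159465  0.20652118 -1.39815347] [-0.17  0.17 -0.1  -0.04 -0.14  0.07]
```

View pics/c9.png

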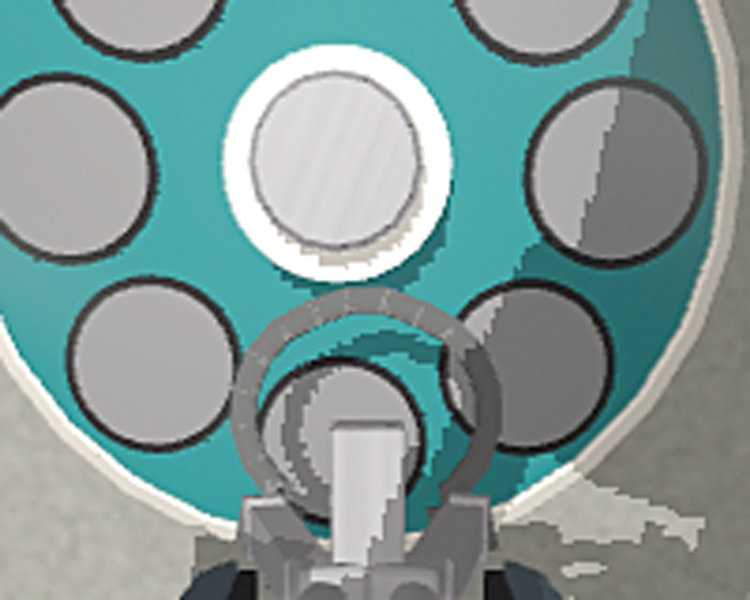

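The crop shows the ring spread on both pins, outer columns 233–502 with its top at row 287. The spindle land spans columns 251–420 and rows 71–249. The hub spans columns 222–453 and rows 43–283. I now turn these into offsets.

Run:
```python
from h import *
import json; s=json.load(open("w9.json"))
Rt=R.from_euler('xyz',s["ee_rot"],degrees=True).as_matrix(); tz=s["ee_pos"][2]
f=lambda x,y:(220+x/3.75,60+y/3.75)
T=lambda p,z:Rt.T@(ray("wrist",f(*p),z,s)-s["ee_pos"])
def box(n,l,r,t,b,z):
    cx,cy=(l+r)/2,(t+b)/2
    a=[T(p,z) for p in((l,cy),(r,cy),(cx,t),(cx,b))]
    print(n,"x",(a[2][0]+a[3][0])/2,"y",(a[0][1]+a[1][1])/2,"dia",a[2][0]-a[3][0],a[1][1]-a[0][1])
box("land",251,420,71,249,91);box("hub",222,453,43,283,75)
for d in (86,88,90,92):
    z=tz-d
    print(d,"back outer",T((367,287),z)[0].round(2),"inner",T((367,314),z)[0].round(2),"L",T((233,400),z)[1].round(2),"R",T((502,400),z)[1].round(2),"Li",T((260,400),z)[1].round(2),"Ri",T((474,400),z)[1].round(2))
print(T((332+35,422),tz-28), T((240,495),tz-80)[1],T((490,495),tz-80)[1])
```

```text
land x 85.55631037697644 y -7.676597204429351 dia 42.509099159622906 42.22784587625493
hub x 85.39802175115702 y -7.590162330908013 dia 60.55297706041621 60.92469414402066
86 back outer 56.44 inner 50.41 L -30.81 R 31.53 Li -24.55 Ri 25.04
88 back outer 56.34 inner 50.27 L -31.05 R 31.77 Li -24.75 Ri 25.23
90 back outer 56.25 inner 50.13 L -31.29 R 32.01 Li -24.94 Ri 25.42
92 back outer 56.16 inner 49.99 L -31.54 R 32.25 Li -25.14 Ri 25.61
[35.26126652  0.25546796 27.99325246] -29.098020199354323 28.68550780410874
```

{"name": "apply_moves", "arguments": {
  "deltas": [
    [0.01,-0.0014,0,0,-0.4],
    [0.025,-0.0035,0,0,-0.4],
    [0.04,-0.0055,0,0,-0.4],
    [0.052,-0.007,0,0,-0.4],
    [0.059,-0.008,0,0,-0.4]
  ]
}}

```text
time_s: 12.85
ee_pos: [619.0, -150.5, 211.7]
ee_rot: [180.0, -0.0, -172.6]
force: [0.5, 0.3, -1.1]
gripper_width: 35.9
gripper_force: 35.0
```

{"name": "apply_moves", "arguments": {
  "deltas": [
    [0,0,0.004,0,-0.4],
    [0,0,0.01,0,-0.4],
    [0,0,0.015,0,-0.4],
    [0,0,0.015,0,-0.4],
    [0,0,0.015,0,-0.4]
  ]
}}

```text
time_s: 13.35
ee_pos: [620.6, -150.0, 195.8]
ee_rot: [180.0, -0.0, -172.5]
force: [-0.6, -0.4, -2.5]
gripper_width: 35.7
gripper_force: 35.0
```

{"name": "apply_moves", "arguments": {
  "deltas": [
    [0,0,0,0,-0.4],
    [0,0,0,0,-0.4],
    [0,0,0,0,-0.4]
  ]
}}

```text
time_s: 13.65
ee_pos: [620.5, -150.2, 196.6]
ee_rot: [-180.0, 0.0, -172.5]
force: [-0.5, 0.2, -2.4]
gripper_width: 35.9
gripper_force: 35.0
```

Run:
```python
from h import *
import json
s=env.state(); f=cams.grab_frame("wrist"); cv2.imwrite("pics/w10.png",f)
print(s["ee_pos"],s["ee_rot"],s["force"],s["qvel"].round(2))
print("expect tcp",np.array([677.726,-133.577])+R.from_euler('xyz',[180,0,-172.47],degrees=True).as_matrix()[:2,:2]@[59,-8])
g=cv2.cvtColor(f,cv2.COLOR_BGR2GRAY)
for c in (308,318,328): print("col",c,g[115:180,c])
for r in (150,158,166): print("row",r,g[r,270:370])
for c in (85,): 
  Rt=R.from_euler('xyz',s["ee_rot"],degrees=True).as_matrix()
  for n,d,x,y in(("backo",87.5,56.35,.3),("backi",87.5,50.3,.3),("Li",87.5,26.5,-24.7),("Ri",87.5,26.5,25.2)):
    print(n,proj("wrist",np.array(s["ee_pos"])+Rt@[x,y,d],s))
  cz=s["ee_pos"][2]-91
  for dx,dy in((21.2,0),(0,-21.2),(0,21.2)): print("land",proj("wrist",np.array(s["ee_pos"])+Rt@[26.5+dx,.35+dy,cz],s))
```

```text
[ 620.52205862 -150.17118989  196.58825221] [-1.79996143e+02  1.90678338e-02 -1.72535400e+02] [-0.48309032  0.16600564 -2.3594096 ] [-0.06 -0.04  0.18 -0.02 -0.05 -0.02]
expect tcp [ 620.2831558  -149.23968338]
col 308 [146 146 146 146 146 144 146 145 145 145 145 145 144 144 144 144 144 143
 142 140 145 196 255 109 128 135 136 134 131 131 176 154 148 132 183 218
 212 211 210 210 212 211 212 213 212 212 212 212 212 210 210 211 208 209
 208 209 210 181 182 129 185 184 182 181 180]
col 318 [146 146 146 145 144 145 145 145 145 145 144 144 144 143 143 143 143 141
 141 184 255 217 117 131 136 134 134 131 100 116 122 182 219 211 210 210
 209 210 210 210 211 212 212 213 213 212 212 210 209 208 208 206 206 206
 207 211 221 109 121 167 216 214 212 212 211]
col 328 [145 145 145 144 143 143 143 142 142 143 143 143 142 144 144 143 142 142
 140 138 159 253 255 192 115 129 135 134 132 128 112  95 119 175 207 218
 213 212 211 211 211 212 212 212 210 210 211 208 208 205 204 205 204 206
 206 206 209 213 215 216 192 120 124 126 125]
row 150 [141 141 141 141 141 141 141 140 141 141 141 141 140 140 141 1
[... 703 characters left out ...]
91  92  91  91
  91  89  89  91  90  90  92  91  41  22]
row 166 [134 144 139 138 139 139 139 139 139 139 140 140 132 134 136 134 132 118
 124 212 202 199 198 195 218 255 157 178 216 210 209 209 209 209 209 211
 211 211 211 209 207 206 207 208 212 212 210 208 206 207 209 212 210 209
 211 211 209 204 205 207 206 207 209 208 206 206 206 208 208 206 174 145
 205 255 255 195 163  65  77  83  84  84  84  85  91  90  90  91  90  90
  90  89  91  91  90  91  92  91  24  28]
backo [317.95858453 136.55308331]
backi [317.95392268 143.73893705]
Li [289.43818969 171.19931272]
Ri [346.31320666 171.24261807]
land [318.00789248 145.20537847]
land [295.34927074 168.09785096]
land [340.63043687 168.13292097]
```

{"name": "apply_moves", "arguments": {
  "deltas": [
    [0.0002,0.0009,0,0,-0.4],
    [0.0002,0.0009,0,0,-0.4],
    [0.0002,0.0009,0.004,0,-0.4],
    [0.0002,0.0009,0.008,0,-0.4],
    [0.0002,0.0009,0.008,0,-0.4]
  ]
}}

```text
time_s: 14.2
ee_pos: [619.5, -149.2, 187.4]
ee_rot: [180.0, -0.1, -172.5]
force: [-0.9, -0.1, -1.5]
gripper_width: 36.2
gripper_force: 35.0
```

{"name": "apply_moves", "arguments": {
  "deltas": [
    [0,0,0.002,0,-0.4],
    [0,0,0.004,0,-0.4],
    [0,0,0.006,0,-0.4],
    [0,0,0.006,0,-0.4],
    [0,0,0.006,0,-0.4]
  ]
}}

```text
time_s: 14.7
ee_pos: [620.1, -149.3, 182.4]
ee_rot: [180.0, -0.0, -172.5]
force: [-0.2, 0.5, -2.8]
gripper_width: 36.1
gripper_force: 35.0
```

{"name": "apply_moves", "arguments": {
  "deltas": [
    [0,0,0.002,0,-0.4],
    [0,0,0.004,0,-0.4],
    [0,0,0.006,0,-0.4],
    [0,0,0.006,0,-0.4],
    [0,0,0.006,0,-0.4]
  ]
}}

```text
time_s: 15.2
ee_pos: [620.1, -149.3, 176.3]
ee_rot: [180.0, -0.0, -172.5]
force: [0.1, 1.1, -2.2]
gripper_width: 35.6
gripper_force: 35.0
```

Run:
```python
from h import *
s=env.state(); f=cams.grab_frame("wrist"); cv2.imwrite("pics/w11.png",f)
print(s["ee_pos"],s["force"])
g=cv2.cvtColor(f,cv2.COLOR_BGR2GRAY)
for c in (312,318,324): print("col",c,g[130:155,c])
for r in (158,166): print("row",r,g[r,280:355])
```

```text
[ 620.07146344 -149.28943697  176.33699551] [ 0.08483083  1.11710914 -2.21824224]
col 312 [145 145 145 144 143 167 154 141 146 139 158 146 144 117 188 211 153 186
 179 178 203 219 215 215 213]
col 318 [145 144 144 143 145 179 197 125 134 137 134 133 126 128 209 254 147 177
 175 208 214 212 211 212 212]
col 324 [145 145 144 143 142 159 213 123 130 136 136 137 132 126 105 211 254 171
 176 173 193 217 212 210 210]
row 158 [141 141 142 140 134 136 137 135 135 132 120 138 205 222 255 255 254 177
 176 188 220 215 212 212 212 212 213 214 214 215 214 214 212 212 210 210
 210 213 214 214 213 211 209 210 212 214 213 212 213 213 213 211 208 209
 213 213 186 155 183 254 255 255 255 192  80 126 130 134 134 133 131 136
 136  83  89]
row 166 [140 141 133 136 137 136 132 118 122 231 255 255 255 236 161 182 219 213
 211 210 210 210 210 211 212 213 213 211 210 210 209 208 210 210 212 212
 212 211 208 208 208 212 212 212 211 212 213 212 207 205 208 208 208 210
 212 210 207 208 211 209 164 162 225 255 255 255 155 118 125  78  85  86
  84  86  92]
```

{"name": "apply_moves", "arguments": {
  "deltas": [
    [0,0,0.002,0,-0.4],
    [0,0,0.004,0,-0.4],
    [0,0,0.006,0,-0.4],
    [0,0,0.006,0,-0.4],
    [0,0,0.006,0,-0.4]
  ]
}}

```text
time_s: 15.75
ee_pos: [620.0, -149.3, 170.4]
ee_rot: [180.0, -0.0, -172.5]
force: [0.2, 0.4, -2.0]
gripper_width: 36.1
gripper_force: 35.0
```

{"name": "apply_moves", "arguments": {
  "deltas": [
    [0,0,0.001,0,-0.4],
    [0,0,0.002,0,-0.4],
    [0,0,0.002,0,-0.4],
    [0,0,0.002,0,-0.4],
    [0,0,0.002,0,-0.4]
  ]
}}

```text
time_s: 16.25
ee_pos: [620.1, -149.3, 168.5]
ee_rot: [180.0, 0.0, -172.5]
force: [-0.4, 0.6, -2.3]
gripper_width: 36.3
gripper_force: 35.0
```

{"name": "apply_moves", "arguments": {
  "deltas": [
    [0,0,0.001,0,-0.4],
    [0,0,0.0015,0,-0.4],
    [0,0,0.0015,0,-0.4],
    [0,0,0.0015,0,-0.4],
    [0,0,0.0015,0,-0.4]
  ]
}}

```text
time_s: 16.75
ee_pos: [620.1, -149.3, 166.9]
ee_rot: [180.0, 0.0, -172.5]
force: [-0.2, -0.1, -1.8]
gripper_width: 35.7
gripper_force: 35.0
```

Run:
```python
from h import *
s=env.state(); print(s["ee_pos"],s["force"],s["torque"])
for n in ("w8","w9","w10","w11"):pass
f=cams.grab_frame("wrist"); cv2.imwrite("pics/w12.png",f)
g=cv2.cvtColor(f,cv2.COLOR_BGR2GRAY)
for c in (312,318,324): print("col",c,g[130:155,c])
print("row",g[166,280:355])
```

```text
[ 620.11270247 -149.29565997  166.93946932] [-0.22208439 -0.12563391 -1.77245095] [0.05355419 0.04022908 0.04083618]
col 312 [146 146 145 145 145 151 137 125 140 141 140 153 148 126 254 255 255 102
 207 179 180 216 218 216 216]
col 318 [145 146 145 144 147 184 118 126 129 132 129 126 117 152 232 255 210 143
 179 175 208 215 212 212 212]
col 324 [144 145 145 144 144 147 182 119 126 128 129 128 122 113 133 208 255 186
 175 178 175 206 216 213 211]
row [142 128 128 129 128 126 124 124 133 226 255 255 255 173 173 195 219 213
 212 212 211 211 211 212 213 214 214 213 213 211 210 209 209 211 212 214
 213 213 211 209 209 211 214 213 212 212 213 212 212 208 206 209 209 210
 211 211 210 209 209 211 197 150 189 255 255 255 255  74 142 121  76  82
  80  84  91]
```

{"name": "apply_moves", "arguments": {
  "deltas": [
    [0,0,0.0005,0,-0.4],
    [0,0,0.001,0,-0.4],
    [0,0,0.001,0,-0.4],
    [0,0,0.001,0,-0.4],
    [0,0,0.001,0,-0.4]
  ]
}}

```text
time_s: 17.3
ee_pos: [620.2, -149.3, 166.2]
ee_rot: [-180.0, 0.0, -172.5]
force: [0.1, 1.1, -0.1]
gripper_width: 35.9
gripper_force: 35.0
```

{"name": "apply_moves", "arguments": {
  "deltas": [
    [0,0,0.0003,0,-0.4],
    [0,0,0.0006,0,-0.4],
    [0,0,0.0006,0,-0.4],
    [0,0,0.0006,0,-0.4],
    [0,0,0.0006,0,-0.4]
  ]
}}

```text
time_s: 17.8
ee_pos: [620.2, -149.3, 165.4]
ee_rot: [180.0, 0.0, -172.5]
force: [0.8, 0.5, 0.7]
gripper_width: 36.1
gripper_force: 35.0
```

{"name": "apply_moves", "arguments": {
  "deltas": [
    [0,0,0,0,-0.4],
    [0,0,0,0,-0.4],
    [0,0,0,0,-0.4]
  ]
}}

```text
time_s: 18.1
ee_pos: [620.2, -149.3, 165.4]
ee_rot: [180.0, 0.0, -172.5]
force: [-0.4, 0.1, 1.3]
gripper_width: 36.5
gripper_force: 35.0
```

Run:
```python
from h import *
F=[];
for i in range(6):
    g=cams.grab_frame("side" if i else "wrist"); s=env.state(); F.append(np.r_[s["force"],s["torque"]])
    if i==0: w=g
print(s["time_s"],s["ee_pos"],np.mean(F,0).round(3),s["gripper_width"])
cv2.imwrite("pics/w13.png",w);cv2.imwrite("pics/s13.png",g)
g=cv2.cvtColor(w,cv2.COLOR_BGR2GRAY)
for c in (312,318,324): print("col",c,g[130:155,c])
for r in (158,166,174): print("row",r,g[r,280:355])
```

```text
18.4 [ 620.10815229 -149.34824233  165.34971272] [ 0.435  0.056  0.758  0.034 -0.082  0.009] 35.89741063562901
col 312 [146 145 145 145 145 150 138 135 150 166 137 139 141 138 226 255 255 121
 208 179 179 205 220 217 216]
col 318 [145 146 145 144 146 184 129 125 128 130 129 126 119 118 216 255 223 137
 179 176 207 216 213 212 212]
col 324 [145 145 145 144 143 147 184  95 126 127 127 127 123 114 133 205 255 186
 176 178 174 196 217 213 211]
row 158 [141 142 143 128 127 128 129 127 124 112 115 179 222 255 255 255 254 180
 177 187 213 217 214 214 213 213 213 216 215 216 214 215 213 212 210 211
 212 213 214 215 215 213 212 211 211 213 215 214 213 214 215 214 212 211
 213 212 187 158 168 226 255 255 255 255 208 117 119 126 126 126 124 132
 142 143 138]
row 166 [142 128 127 130 129 129 131 115 150 227 255 255 255 174 177 205 218 213
 212 212 211 211 211 212 214 214 214 213 213 211 211 210 210 211 212 214
 213 213 211 209 209 211 213 214 213 212 213 213 212 209 206 207 210 209
 209 211 211 209 209 211 196 151 175 247 255 255 255  60  67  76  81  81
  80  80  90]
row 174 [141 122 130 155 161 145 134 127 180 255 255 255 157 179 217 213 211 210
 209 210 211 212 212 212 211 211 212 204 127 143 154 153 152 149 149 151
 149 140 147 167 167 169 166 164 165 167 157 146 216 212 211 210 211 209
 206 208 209 210 209 209 210 207 161 154 190 205 168  48  75  81  82  83
  81  81  88]
```

```bash
python3 -c "
from workcell import env
print(env.job_done())"
```

```text
the job is handed in; nothing more can be done
None
```

I handed the job in at about 18.4 s, with the gripper squeezed (35.9 mm, 35 N) and the ring spread wide on the pliers. It is centred round the spindle and resting on the hub's top face with about 3 N; that it lies level is inferred from the contact height, not seen.

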